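Find the roller with the steel core and present it to the scanner

ROBOT

A 6-joint arm with a two-finger parallel gripper is mounted at the origin on the work surface. World frame = base frame: x ahead of the robot, y to its left, z up, the work surface at z = 0. Lengths are in mm, angles in rad, forces in N, time in s.
With the tool pointing down it reaches from about 300 to 775 mm from the base axis. Payload 14.6 kg.
Tool frame: the origin (TCP) lies at the very end of the fingers, on their centre line; the grasp point (between the pads) lies manip.grip_depth behind it (manip.grip_depth is the distance from the TCP to the grasp point, in mm); x points along the fingers, z is the direction in which the jaws open and shut, and the axes are right-handed (so a half turn about x gives the same grasp; the last joint's range is limited). The gripper opens to 94 mm and grips with 3 to 60 N. Pads are 16 mm wide; open, the fingers measure 119 mm over their backs; the gripper's body (75 mm by 177 mm) begins 78 mm behind the grasp point.
Start: joints at [-1.345, 0.3, 1.521, -0, 1.321, -0.067], TCP at [158.742, -526.584, 205.446] pointing down, gripper open.
Joint ranges: [-3.03, 3.03], [-0.79, 2.21], [0.23, 2.52], [-1.04, 4.18], [0, 3.07], [-2.55, 2.55]. Speed limits (rad/s): [2.22, 2.22, 2.57, 3.14, 3.14, 3.14].

INTERFACE

Orientations are given as [roll, pitch, yaw] about the fixed x, y, z axes, in that order (R = Rz(yaw) Ry(pitch) Rx(roll)).
In Python, from cell import manip gives the robot as it stands.
- The arm moves only by the tool step_arm, never from a script. Its argument "commands" is one flat list of numbers, 7 for each row, row after row: the shift along the tool's x, y, z in m, then the turn, a rotation vector about the tool's x, y, z in degrees, then the finger opening in m, from 0 to 0.094. A call has 1 to 5 rows; each row shifts and turns the commanded pose from where the row before left it, along the tool's axes as they then stand; what a row does not reach is not made up. A row lasts 1/8 s, in which the tool goes at most 62.5 mm and 10.7 degrees, less where a joint would pass 70% of its speed; a pose out of reach is approached as far as the arm can. A call with a gripper value outside its range is refused whole. The fingers move at their own pace and stop on an object; "squeeze" is the grip in N (left out, the last holds). Time passes only in rows, so rows that do not move let the fingers close. It gives the time, the measured TCP pose, the force and the opening at its end, in the units of the state.
- manip.read_state(): the state, without advancing time (a new reading comes with each control period).
- manip.camera(name): name is "scene" or "top" or "wrist"; returns the picture (400x640x3 uint8, red, green, blue); there is no depth.
- manip.camera_model(name): a dict with "intrinsics" (3x3 intrinsics, pixels), "origin" and "orientation" of the camera in the world; the wrist camera has in their place "tool_from_camera" (4x4, takes a point from camera to tool coordinates, whose origin is the TCP and whose axes are the tool frame's). Camera axes: x right, y up, looking along -z (the intrinsics and any distortion apply to the point x, -y, -z); pixel columns grow to the right and rows downward; lengths in mm; the calibration is good to about 2 mm. The wrist camera is an equidistant fisheye: a pixel r from the principal point sees the ray r / f radians off the axis. A picture is of the moment at which its call begins: read the wrist's pose just before it. camera_model takes no time and is no camera call.
- manip.sign_off(): hands the job in, once; it reports no verdict.
Trained networks look in the newest picture that a camera, given by its name, has taken for a name from the list of things; names that differ only in an ending like _2 or _b are one class to them, and where a whole thing is asked for, a point or a joint stands for the part that bears it (a point fixed in the world has none). Each returns a list of dicts, best first, with "score" (0 to 1); they miss things now and then, are a little off and sometimes report something else, mostly with a low value. They report only what shows in the picture. A call takes as long as a camera call. They do not tell look-alikes from the thing itself.
- manip.find_in(thing, camera): "centre" ([row, column] in pixels, amid what is visible of it).
- manip.outline_of(thing, camera): "pixels" (400x640 bool, what is visible of it) and "centre" ([row, column] in pixels, amid what is visible of it).
The state is a dict: "clock": time; "joints": joint angles; "qd": joint speeds; "effort": joint torques, N m; "eef_pos": TCP position; "eef_rot": TCP orientation; "wrist_force": force on the tool from outside, world axes, zero at the start; "moment": the same for the moment, N m; "finger_gap": finger opening in mm.
Only numpy, scipy, OpenCV 4.12 (cv2) and the standard library are available. Lean on these libraries where they do the work, as an engineer would, in place of code of your own. Each camera call takes 0.05 s, during which the arm holds its last target. There are 200 camera calls.

TASK

Two look-alike printed rollers stand on the bed of the small open printer, under its overhanging beam, and only one has the steel core inside: gently pull the bed by its tab all the way out towards you, then lift the rollers in turn a few centimetres clear of the bed, the other one always standing on the bed, to feel which is heavier. Set down, do not drop; the lighter one stays standing upright on the bed. Finish while holding the heavier one in the gripper, upright and still, about 10 cm above the middle of the scanner's round turntable; tip neither roller over and leave everything else on the table, and the small print on the bed, where it is.

Things in the scene. Friction and masses are not known exactly. Their poses are not given: they have to be found in the camera images.
- printer: Small open printer, fixed. Origin on the table under the bed's home centre; x from the tab to the back, y left, z up. Low base, front end 240 mm before the origin; a 280 mm column at x 20, y 172 mm carries a beam along y over the bed: x 0 to 40, free end at y -140, underside 125 and top 160 mm above the table. The bed slides along -x.
- bed (a joint): How far the bed is pulled out towards the robot, in m: 0 = home at the back, 0.125 = fully out at its stop. It starts between 0 and 0.02. It slides stiffly (about 2.5 N) and stays where it is left.
- bed_tab (a point): Grip point of the bed's tab, 17 mm below the tab's top: an upright black tab at the middle of the bed's front edge, 14 mm wide across (y), 22 mm along (x), standing 42 mm above the bed's surface level. Moves with the bed; its axes are the printer's axes. Pinch it from above across its 14 mm.
- bed_centre (a point): Middle of the bed's upper surface, moves with the bed. The bed is a flat dark plate 200 mm along x, 220 mm across y, its upper surface 45 mm above the table; axes as the printer's.
- roller_a_centre (a point): Middle (axis, half-way up) of one of two look-alike grey plastic rollers, told apart only by weight (about 60 to 100 g without core, 220 to 310 g with the hidden steel core; the letters and places tell nothing). Each stands upright, 65 mm tall: a flange 64 mm across and 10 mm high at the foot, above it a plain cylinder 50 mm across, which is where to grip. z up along its axis. At the start it stands on the bed under the beam.
- roller_b_centre (a point): Middle (axis, half-way up) of one of two look-alike grey plastic rollers, told apart only by weight (about 60 to 100 g without core, 220 to 310 g with the hidden steel core; the letters and places tell nothing). Each stands upright, 65 mm tall: a flange 64 mm across and 10 mm high at the foot, above it a plain cylinder 50 mm across, which is where to grip. z up along its axis. At the start it stands on the bed under the beam.
- test_print_centre (a point): Middle of a small white test print, 24 by 24 by 24 mm, standing loose on the back part of the bed behind the rollers; it rides with the bed and stays on it.
- turntable_top (a point): Centre of the upper surface of the scanner's round turntable, 20 mm above the table, 132 mm across, fixed. z up; x points to the scanner's head (120 mm tall, its face 135 mm from the turntable's centre).
- roller_a: The same roller as roller_a_centre; origin at the centre of its underside.
- roller_b: The same roller as roller_b_centre; origin at the centre of its underside.
- scanner: The fixed desktop scanner: the black round turntable with the white head standing on its x side, 120 mm tall and 110 mm wide. Origin on the table under the turntable's centre.
- spool: Bystander: filament spool lying flat, 180 mm across, 60 mm high; origin at the underside's centre.
- dish: Bystander: round blue printed dish, 100 mm across, 45 mm high; origin at the underside's centre.
- scraper: Bystander: scraper 200 mm long lying on the table, along its own x.
- caliper: Bystander: steel caliper 200 mm long lying on the table along its own x, under 20 mm high.
- gear: Bystander: white printed gear lying flat, 55 mm across, 12 mm high.
- glue: Bystander: standing bottle, 54 mm across, 130 mm tall; origin at the underside's centre.
Things that resemble listed ones, but are neither listed nor needed, are in the scene too. What is shaped like the roller_a but brown, red or turquoise is not meant.

How it is judged (in metres and radians):
On the way, in this order (a step that is already met when the one before it is completed fails the run):
1. the bed is pulled fully out (at least 115 mm), both rollers standing on it (value of joint bed above 0.115 m and height (world z) of each of roller_a_centre, roller_b_centre below 0.085 m and angle between each of roller_a_centre, roller_b_centre's own z axis and vertical below 0.2 rad), for 0.2 s.
2. the lighter roller is held by the fingers, clear of the bed by 12 mm or more, while the heavier (over 1.6 N) stands on the bed (((height (world z) of roller_a_centre above 0.0895 m and contact force between roller_a and the fingers above 0.3 N and contact force between roller_a and printer below 0.05 N and contact force between roller_b and the fingers below 0.05 N and contact force between roller_b and printer above 0.25 N and contact force between roller_b and printer above 1.6 N) or (height (world z) of roller_b_centre above 0.0895 m and contact force between roller_b and the fingers above 0.3 N and contact force between roller_b and printer below 0.05 N and contact force between roller_a and the fingers below 0.05 N and contact force between roller_a and printer above 0.25 N and contact force between roller_a and printer above 1.6 N))), for 0.2 s.
3. then the heavier roller is held by the fingers, clear of the bed by 12 mm or more, while the lighter (under 1.6 N) stands on the bed (((height (world z) of roller_a_centre above 0.0895 m and contact force between roller_a and the fingers above 0.3 N and contact force between roller_a and printer below 0.05 N and contact force between roller_b and the fingers below 0.05 N and contact force between roller_b and printer between 0.25 and 1.6 N) or (height (world z) of roller_b_centre above 0.0895 m and contact force between roller_b and the fingers above 0.3 N and contact force between roller_b and printer below 0.05 N and contact force between roller_a and the fingers below 0.05 N and contact force between roller_a and printer between 0.25 and 1.6 N))), for 0.2 s.
At the end, for the whole second after the job is handed in: Heavier roller held by the fingers alone, upright within 0.2 rad, still, within 35 mm of the turntable's axis, underside 60 to 150 mm above it; lighter one upright, free and at rest on the bed; bed out at least 110 mm with the test print still on its back part; no bystander moved 30 mm (value of joint bed above 0.11 m and z of test_print_centre in the frame of bed_centre above 0.005 m and x of test_print_centre in the frame of bed_centre above 0.03 m and ((horizontal distance between roller_a_centre and turntable_top below 0.035 m and z of roller_a_centre in the frame of turntable_top between 0.0925 and 0.1825 m and angle between roller_a_centre's own z axis and vertical below 0.2 rad and linear speed of roller_a below 0.03 m/s and contact force between roller_a and the fingers above 0.5 N and contact force between roller_a and scanner below 0.05 N and contact force between roller_a and printer below 0.05 N and contact force between roller_a and roller_b below 0.05 N and x of roller_b_centre in the frame of bed_centre between -0.1 and 0.1 m and y of roller_b_centre in the frame of bed_centre between -0.11 and 0.11 m and z of roller_b_centre in the frame of bed_centre between 0.029 and 0.036 m and angle between roller_b_centre's own z axis and vertical below 0.1 rad and linear speed of roller_b below 0.02 m/s and contact force between roller_b and the fingers below 0.05 N and contact force between roller_b and printer between 0.25 and 1.6 N) or (horizontal distance between roller_b_centre and turntable_top below 0.035 m and z of roller_b_centre in the frame of turntable_top between 0.0925 and 0.1825 m and angle between roller_b_centre's own z axis and vertical below 0.2 rad and linear speed of roller_b below 0.03 m/s and contact force between roller_b and the fingers above 0.5 N and contact force between roller_b and scanner below 0.05 N and contact force between roller_b and printer below 0.05 N and contact force between roller_b and roller_a below 0.05 N and x of roller_a_centre in the frame of bed_centre between -0.1 and 0.1 m and y of roller_a_centre in the frame of bed_centre between -0.11 and 0.11 m and z of roller_a_centre in the frame of bed_centre between 0.029 and 0.036 m and angle between roller_a_centre's own z axis and vertical below 0.1 rad and linear speed of roller_a below 0.02 m/s and contact force between roller_a and the fingers below 0.05 N and contact force between roller_a and printer between 0.25 and 1.6 N))); the arm keeps its last pose, push and grip.
It fails at once if a roller is tipped over (more than 0.6 rad) (angle between any of roller_a_centre, roller_b_centre's own z axis and vertical above 0.6 rad).
It fails at once if a roller is dropped or flung (over 0.5 m/s with no finger on it) ((linear speed of roller_a above 0.5 m/s and contact force between roller_a and the fingers below 0.05 N) or (linear speed of roller_b above 0.5 m/s and contact force between roller_b and the fingers below 0.05 N)).
It fails at once if a bystander on the table is moved by more than 30 mm (distance of any of spool, dish, scraper, caliper, gear, glue from where it was at the start of the episode above 0.03 m).
It also fails if it takes over 72 s, if anything falls off the work surface, if the arm or the gripper's body presses on something with over 40 N, if the wrist force passes 120 N, or if a joint passes its speed limit or range.

## Working session

There is one attempt and no reset: what is moved stays moved. The work goes in short steps, Python scripts to look and compute and a tool call to move; the robot and the scene stay as the last step left them, time stands still between calls to the robot, and variables do not carry over. Pictures are saved under pics/ and viewed, about 8 in all and at most 12, crops included, and the job is handed in when it is done.

Besides the shell and the picture viewer there is one more tool, called after ">>>" by a JSON object that holds its "name" and its "arguments", one argument or row to a line. step_arm: Moves the arm, as the interface text tells. Its arguments: {"type":"object","properties":{"commands":{"type":"array"},"squeeze":{"type":"number"}},"required":["commands"]}

```bash
ls; mkdir -p pics; python3 - <<'E'
from cell import manip
import cv2
print(manip.grip_depth, manip.read_state())
for c in("scene","top"):
    im=manip.camera(c); cv2.imwrite(f"pics/{c}0.png",im[:,:,::-1])
    m=manip.camera_model(c);print(c,m)
    for t in ["bed_tab","bed_centre","roller_a","test_print_centre","scanner","turntable_top","printer","spool","dish","glue"]:
        try: print(t,[(round(d["score"],2),[round(float(v)) for v in d["centre"]]) for d in manip.find_in(t,c)[:5]])
        except Exception as e: print(t,e)
print(manip.camera_model("wrist"))
E
```

```text
pics
18.8 {'clock': 0.0, 'joints': array([-1.34459214e+00,  3.00479025e-01,  1.52156336e+00,  1.51209148e-05,
        1.32071623e+00, -6.65667789e-02]), 'qd': array([-7.71721221e-04, -2.49409957e-04, -5.64768967e-04,  5.89242226e-04,
       -8.24873656e-04, -2.18739059e-06]), 'effort': array([-1.57579752e-04, -5.31801081e+01, -3.52733588e+01,  7.08321878e-02,
        2.44654709e-02, -7.31837417e-05]), 'eef_pos': array([ 158.69356522, -526.33682506,  204.88948346]), 'eef_rot': array([3.06246516, 1.56963027, 1.78443605]), 'wrist_force': array([-0.54292095,  0.3795359 , -0.88198491]), 'moment': array([ 0.04288732, -0.01247317,  0.02973916]), 'finger_gap': 94.2097643456253}
scene {'intrinsics': array([[394.25129344,   0.        , 315.10807854],
       [  0.        , 394.25129344, 199.12954566],
       [  0.        ,   0.        ,   1.        ]]), 'origin': array([1353.42110977, -315.43239712,  639.8033131 ]), 'orientation': array([ 1.01212452, -0.00125849,  1.13309378])}
bed_tab [(0.96, [260, 346]), (0.19, [190, 453])]
bed_centre [(0.65, [264, 342]), (0.43, [189, 452])]
roller_a [(0.94, 
[... 858 characters left out ...]
63])]
turntable_top [(0.62, [235, 463]), (0.48, [132, 359])]
printer [(0.69, [138, 328])]
spool [(0.87, [182, 176])]
dish [(0.67, [237, 224])]
glue [(0.69, [282, 183])]
{'intrinsics': array([[309.70691629,   0.        , 324.07757776],
       [  0.        , 309.70691629, 202.81278747],
       [  0.        ,   0.        ,   1.        ]]), 'tool_from_camera': array([[ 3.82247778e-04,  2.70887701e-01, -9.62610880e-01,
        -1.79566703e+02],
       [ 2.15817788e-04,  9.62610906e-01,  2.70887794e-01,
         7.86011928e+01],
       [ 9.99999904e-01, -3.11294808e-04,  3.09493495e-04,
        -2.41920759e-01],
       [ 0.00000000e+00,  0.00000000e+00,  0.00000000e+00,
         1.00000000e+00]])}
```

View pics/scene0.png

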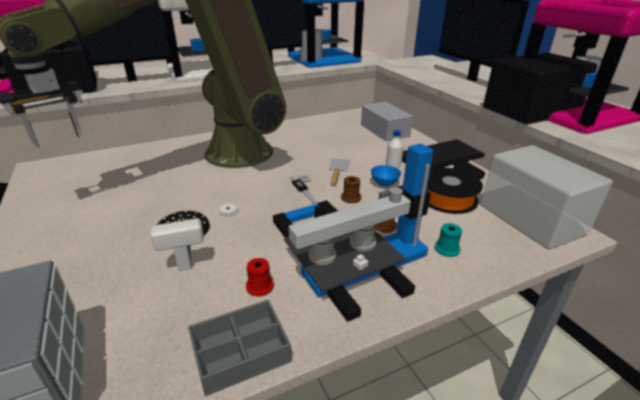

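View pics/top0.png

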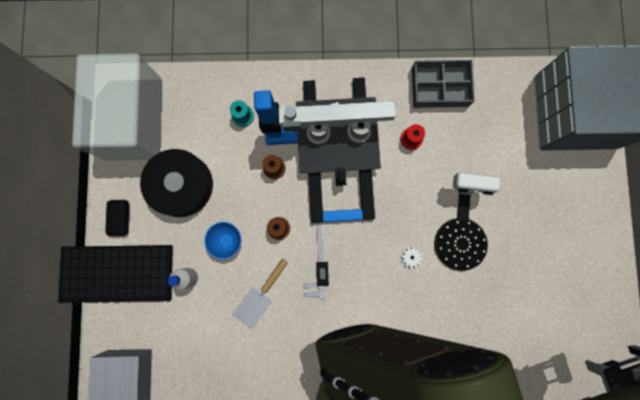

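In the scene picture the arm is at the upper left. The grey rollers are under the beam at about (col 321, row 252) and (363, 237), and the white print is at (361, 261).

Top view candidates (col, row):
- **Grey rollers:** (318,131) and (360,131). These are the ones I want.
- **Decoys:** brown (273,167) and (278,228), turquoise (241,113), red (413,137).
- **Tab:** black, at (340,177). The turntable is at (461,244), with the scanner's head above it.

Next is one close crop plus the back-projections.

```bash
cat > h.py <<'E'
import numpy as np, cv2
from scipy.spatial.transform import Rotation as R
from cell import manip
def ray(cam,px,state=None):
    m=manip.camera_model(cam); K=m["intrinsics"]
    u=(px[0]-K[0,2])/K[0,0]; v=(px[1]-K[1,2])/K[1,1]
    if cam=="wrist":
        r=np.hypot(u,v); d=np.array([u/r*np.sin(r),-v/r*np.sin(r),-np.cos(r)])
        T=m["tool_from_camera"]; Rt=R.from_euler("xyz",state["eef_rot"]).as_matrix()
        return Rt@T[:3,3]+state["eef_pos"], Rt@T[:3,:3]@d
    return m["origin"], R.from_euler("xyz",m["orientation"]).as_matrix()@np.array([u,-v,-1.])
def at_z(cam,px,z,state=None):
    """pixel (col,row) -> world point at height z"""
    o,d=ray(cam,px,state); return o+d*(z-o[2])/d[2]
def proj(cam,p,state=None):
    m=manip.camera_model(cam); K=m["intrinsics"]; p=np.asarray(p,float)
    if cam=="wrist":
        T=m["tool_from_camera"]; Rt=R.from_euler("xyz",state["eef_rot"]).as_matrix()
        q=T[:3,:3].T@(Rt.T@(p-state["eef_pos"])-T[:3,3]); 
        x,y,z=q[0],-q[1],-q[2]; th=np.arctan2(np.hypot(x,y),z); s=th/np.hypot(x,y)
        return K[0,0]*x*s+K[0,2],K[1,1]*y*s+K[1,2]
    q=R.from_euler("xyz",m["orientation"]).as_matrix().T@(p-m["origin"])
    return K[0,0]*q[0]/-q[2]+K[0,2],K[1,1]*-q[1]/-q[2]+K[1,2]
E
python3 - <<'E'
from h import *
im=cv2.imread("pics/top0.png")[70:235,250:430]
cv2.imwrite("pics/crop1.png",cv2.resize(im,None,fx=3.5,fy=3.5,interpolation=cv2.INTER_CUBIC))
for n,px,z in [("rollL",(318,131),110),("rollR",(360,131),110),("tab",(340,172),87),("tt",(461,244),20),("head",(478,178),120),
 ("bedFL",(299,171),45),("bedFR",(379,171),45),("bedBL",(299,99),45),("bedBR",(377,97),45),("beamfree",(395,111),160),("gear",(412,258),10),("red",(413,137),60),("brown",(273,165),60),("base",(342,215),10)]:
    print(n,at_z("top",px,z).round())
E
```

```text
rollL [706. 109. 110.]
rollR [704.   1. 110.]
tab [602.  54.  87.]
tt [ 413. -270.   20.]
head [ 576. -291.  120.]
bedFL [614. 162.  45.]
bedFR [611. -53.  45.]
bedBL [815. 160.  45.]
bedBR [817. -54.  45.]
beamfree [740. -82. 160.]
gear [ 377. -139.   10.]
red [ 699. -145.   60.]
brown [629. 230.  60.]
base [497.  47.  10.]
```

View pics/crop1.png

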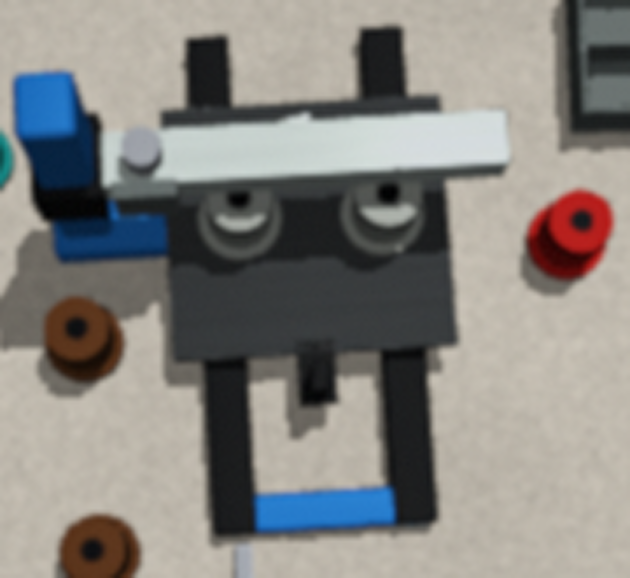

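Close crop: the two grey rollers stand under the beam's front edge, centred near crop (240,215) and (385,210). The tab is at crop x 300–335, y 343–403. The bed is turned about 3°.

```bash
cat >> h.py <<'E'
def plan(target,yaw):
    """tool-axes shift [m] from now to target TCP, plus turn (rotvec deg, tool axes) so tool x is down and jaws (z) point along world heading yaw or its opposite"""
    s=manip.read_state(); A=R.from_euler("xyz",s["eef_rot"]).as_matrix(); best=None
    for y in (yaw,yaw+np.pi):
        z=np.array([np.cos(y),np.sin(y),0]); x=np.array([0,0,-1.]); B=np.c_[x,np.cross(z,x),z]
        rv=np.degrees(R.from_matrix(A.T@B).as_rotvec())
        if best is None or np.linalg.norm(rv)<np.linalg.norm(best[0]): best=(rv,B)
    d=np.asarray(target)-s["eef_pos"]
    print("shift now-axes",(A.T@d/1e3).round(4),"shift target-axes",(best[1].T@d/1e3).round(4),"turn",best[0].round(1),"pos",s["eef_pos"].round(1),"gap",round(s["finger_gap"],1),"F",s["wrist_force"].round(2),"t",round(s["clock"],2),"j6",round(s["joints"][5],2))
E
python3 - <<'E'
from h import *
P={k:at_z("top",(250+x/3.5,70+y/3.5),z) for k,(x,y,z) in dict(BL=(163,112,45),FL=(177,358,45),FR=(456,343,45),BR=(438,97,45),RL=(215,535,20),RR=(436,520,20),rollL=(240,222,55),rollR=(383,215,55),tabfront=(318,403,45)).items()}
for k,v in P.items(): print(k,v.round(1))
e=[P["BL"]-P["FL"],P["BR"]-P["FR"]]; print([np.degrees(np.arctan2(v[1],v[0])) for v in e])
for a,b in(("FL","FR"),("RL","RR")): v=P[a]-P[b]; print(np.degrees(np.arctan2(v[1],v[0]))-90)
print("bed c",sum(P[k] for k in("BL","FL","FR","BR"))/4)
print(R.from_euler("xyz",manip.read_state()["eef_rot"]).as_matrix().round(3))
plan([540,50,330],np.pi/2+.04)
E
```

```text
BL [806.3 167.   45. ]
FL [610.8 157.9  45. ]
FR [619.1 -56.6  45. ]
BR [814.9 -48.6  45. ]
RL [476. 131.  20.]
RR [484.9 -40.1  20. ]
rollL [714.4 107.9  55. ]
rollR [718.1  -2.2  55. ]
tabfront [574.2  50.3  45. ]
[np.float64(2.661193838070382), np.float64(2.3495239929178813)]
2.205414871502839
2.993307019461355
bed c [712.76619605  54.91063761  45.        ]
[[-0.     0.957  0.289]
 [ 0.     0.289 -0.957]
 [-1.    -0.    -0.   ]]
shift now-axes [-0.1245  0.5315 -0.442 ] shift target-axes [-0.1245  0.404  -0.5609] turn [14.5 -0.   0. ] pos [ 158.7 -526.6  205.5] gap 93.7 F [ 0.18  0.12 -0.33] t 1.1 j6 -0.07
```

>>> {"name": "step_arm", "arguments": {
  "commands": [-0.06,0,0,7.2,0,0,0.094,-0.06,0,0,7.3,0,0,0.094,0,0.031,-0.043,0,0,0,0.094,0,0.031,-0.043,0,0,0,0.094,0,0.031,-0.043,0,0,0,0.094]
}}

```text
clock: 1.72
eef_pos: [247.1, -392.6, 325.5]
eef_rot: [0.737, 1.57, -0.795]
wrist_force: [1.8, -0.3, 0.8]
finger_gap: 93.5
```

>>> {"name": "step_arm", "arguments": {
  "commands": [0,0.031,-0.043,0,0,0,0.094,0,0.031,-0.043,0,0,0,0.094,0,0.031,-0.043,0,0,0,0.094,0,0.031,-0.043,0,0,0,0.094,0,0.031,-0.043,0,0,0,0.094]
}}

```text
clock: 2.35
eef_pos: [393.5, -171.4, 325.7]
eef_rot: [1.046, 1.57, -0.485]
wrist_force: [0.3, -0.9, 0.0]
finger_gap: 94.3
```

>>> {"name": "step_arm", "arguments": {
  "commands": [0,0.031,-0.043,0,0,0,0.094,0,0.031,-0.043,0,0,0,0.094,0,0.031,-0.043,0,0,0,0.094,0,0.031,-0.043,0,0,0,0.094,0,0.031,-0.043,0,0,0,0.094]
}}

```text
clock: 2.98
eef_pos: [540.0, 49.7, 325.6]
eef_rot: [1.347, 1.57, -0.184]
wrist_force: [-0.5, -1.6, 0.6]
finger_gap: 94.0
```

```bash
python3 - <<'E'
from h import *
plan([540,50,330],np.pi/2+.042)
s=manip.read_state(); im=manip.camera("wrist"); cv2.imwrite("pics/w1.png",im[:,:,::-1]); print(s["eef_pos"],s["eef_rot"])
for t in ["bed_tab","bed_centre","roller_a","test_print_centre"]:
    print(t,[(round(d["score"],2),[round(float(v)) for v in d["centre"]]) for d in manip.find_in(t,"wrist")[:4]])
print("tab pred",proj("wrist",[602,51,87],s),"front",proj("wrist",[614,50.6,45],s))
E
```

```text
shift now-axes [-0.0044  0.0001 -0.0003] shift target-axes [-0.0044  0.0001 -0.0003] turn [-0.1  0.  -0. ] pos [540.   49.7 325.6] gap 94.0 F [-0.53 -1.57  0.58] t 2.98 j6 1.56
[539.96035917  49.6548258  325.5547214 ] [ 1.34736086  1.57044661 -0.18360563]
bed_tab [(0.63, [91, 323])]
bed_centre [(0.66, [91, 324])]
roller_a [(0.87, [211, 216]), (0.75, [74, 451]), (0.71, [109, 213]), (0.67, [54, 366])]
test_print_centre []
tab pred (np.float64(325.15134554607994), np.float64(130.1039874367243)) front (np.float64(325.66993287310106), np.float64(120.9388084530675))
```

View pics/w1.png

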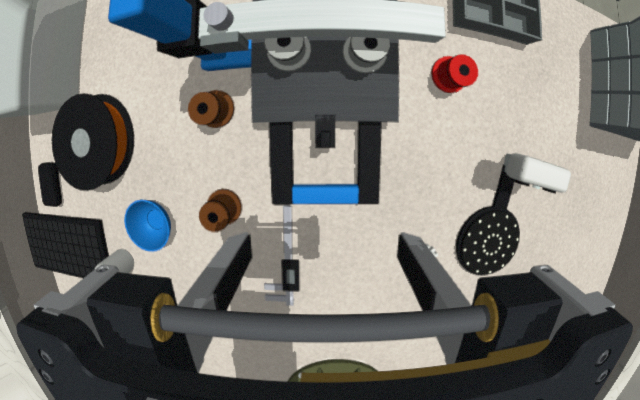

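Wrist view: bed front edge is at row 121. The tab is at cols 316–335, rows 113–148, with its front face below row ~128. I'll compare that with the tab projected at several x values.

```bash
python3 - <<'E'
from h import *
s=manip.read_state(); im=cv2.imread("pics/w1.png")
c=cv2.resize(im[95:165,270:380],None,fx=5,fy=5,interpolation=cv2.INTER_CUBIC); c=cv2.convertScaleAbs(c,alpha=2.0,beta=20)
t=im[110:152,310:342].mean(2); print(im[108:152,325].mean(1).round().astype(int)); print(im[122,308:344].mean(1).astype(int));print(im[140,308:344].mean(1).astype(int))
for x in (595,600,605,610):
  print(x,[[round(v,1) for v in proj("wrist",[x+dx,50,z],s)] for dx,z in((11,87),(-11,87),(-11,45),(-11,35))])
cv2.imwrite("pics/w1c.png",c)
E
```

```text
[ 80  82  80  80  79  71  66  51  52  47  42  39  41  37  43  39  42  41
  40  39  40  39  28  21  29  41  41  37  39  38  42  37  38  38  41  38
  33  29  33  53  99 124 125 122]
[131 125 127 127 128 127 116  74  48  42  40  42  43  43  38  40  38  42
  37  41  42  42  42  40  43  45  50  92 119 122 125 126 123 125 129 126]
[209 202 188 150 126 125 115  58  28  18  24  22  18  34  31  38  34  38
  42  37  40  33  31  36  40  42  60 145 188 192 198 200 202 204 202 205]
595 [[np.float64(324.5), np.float64(126.3)], [np.float64(323.9), np.float64(142.5)], [np.float64(323.9), np.float64(140.2)], [np.float64(323.9), np.float64(139.8)]]
600 [[np.float64(324.7), np.float64(122.6)], [np.float64(324.0), np.float64(138.8)], [np.float64(324.0), np.float64(136.9)], [np.float64(324.0), np.float64(136.5)]]
605 [[np.float64(324.8), np.float64(118.9)], [np.float64(324.2), np.float64(135.1)], [np.float64(324.2), np.float64(133.5)], [np.float64(324.2), np.float64(133.2)]]
610 [[np.float64(325.0), np.float64(115.2)], [np.float64(324.3), np.float64(131.4)], [np.float64(324.3), np.float64(130.2)], [np.float64(324.3), np.float64(129.9)]]
```

View pics/w1c.png

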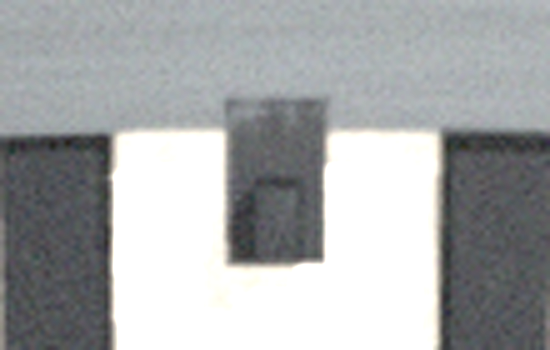

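The upright tab's top is at cols 320.6–330, rows 131–147 of the wrist view, with a wider bracket beneath. That puts the tab at about (589, 48.7). This agrees with the bed centre plus the yaw. Going down.

>>> {"name": "step_arm", "arguments": {
  "commands": [0.05,0.049,0.003,0,0,0,0.05,0.055,0,0,0,0,0,0.05,0.055,0,0,0,0,0,0.05,0.04,0,0,0,0,0,0.05,0.02,0,0,0,0,0,0.05]
}}

```text
clock: 3.85
eef_pos: [581.8, 45.6, 109.1]
eef_rot: [-1.543, 1.569, -3.075]
wrist_force: [-0.0, -0.0, -0.2]
finger_gap: 50.6
```

```bash
python3 - <<'E'
from h import *
plan([589,48.7,53],np.pi/2+.042)
s=manip.read_state(); im=manip.camera("wrist"); cv2.imwrite("pics/w2.png",im[100:400,120:520,::-1].repeat(2,0).repeat(2,1))
for z in (87,70): print("tab pred",[np.round(proj("wrist",[589+a,48.7+b,z],s)) for a,b in((-11,7),(-11,-7),(11,-7),(11,7))])
E
```

```text
shift now-axes [ 0.0561  0.0074 -0.0029] shift target-axes [ 0.0561  0.0073 -0.0028] turn [-0.2  0.   0.1] pos [581.8  45.6 109.1] gap 50.6 F [-0.04 -0.03 -0.18] t 3.85 j6 1.55
tab pred [array([310., 237.]), array([330., 238.]), array([331., 208.]), array([310., 207.])]
tab pred [array([311., 229.]), array([329., 230.]), array([331., 201.]), array([311., 201.])]
```

View pics/w2.png

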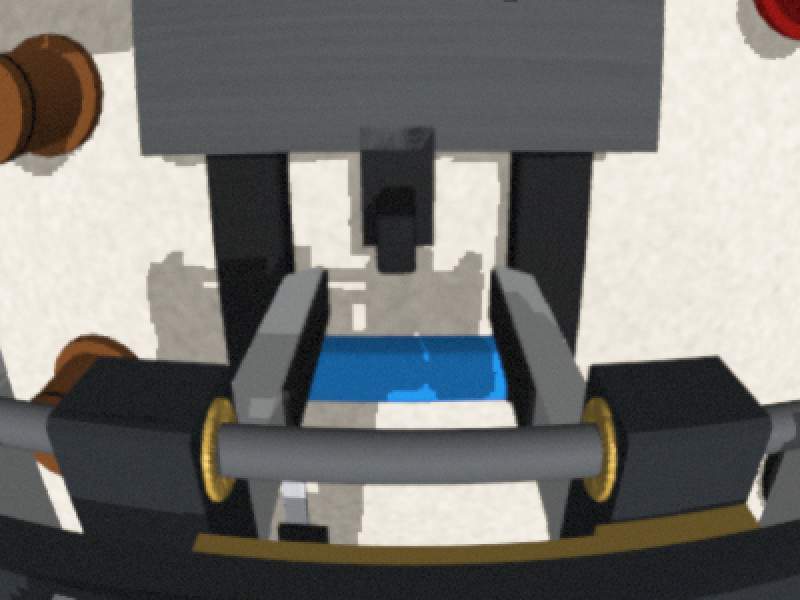

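The tab's top shows at cols 308–328, rows 207–236, against a prediction of 310–330, 207–237. It is confirmed, about 1 mm further left.

>>> {"name": "step_arm", "arguments": {
  "commands": [0.02,0.0075,-0.004,0,0,0,0.05,0.02,0,0,0,0,0,0.05,0.015,0,0,0,0,0,0.05,0,0,0,0,0,0,0.02,0,0,0,0,0,0,0.0],
  "squeeze": 25
}}

```text
clock: 4.53
eef_pos: [590.7, 51.1, 56.9]
eef_rot: [1.569, 1.57, 0.037]
wrist_force: [-0.5, -0.3, 0.7]
finger_gap: 33.7
```

>>> {"name": "step_arm", "arguments": {
  "commands": [0,0,0,0,0,0,0.0,0,0,0,0,0,0,0.0,0,0,0,0,0,0,0.0]
}}

```text
clock: 4.9
eef_pos: [590.6, 50.5, 56.4]
eef_rot: [0.523, 1.569, -1.008]
wrist_force: [-0.3, -6.5, 3.4]
finger_gap: 13.8
```

>>> {"name": "step_arm", "arguments": {
  "commands": [0,-0.003,0,0,0,0,0,0,-0.006,0,0,0,0,0,0,-0.008,0,0,0,0,0,0,-0.009,0,0,0,0,0,0,-0.009,0,0,0,0,0]
}}

```text
clock: 5.52
eef_pos: [555.8, 49.0, 56.4]
eef_rot: [0.893, 1.568, -0.638]
wrist_force: [3.9, -8.6, 0.7]
finger_gap: 13.8
```

>>> {"name": "step_arm", "arguments": {
  "commands": [0,-0.009,0,0,0,0,0,0,-0.009,0,0,0,0,0,0,-0.009,0,0,0,0,0,0,-0.009,0,0,0,0,0,0,-0.009,0,0,0,0,0]
}}

```text
clock: 6.15
eef_pos: [510.8, 47.0, 56.4]
eef_rot: [0.787, 1.568, -0.744]
wrist_force: [3.3, -10.3, -0.4]
finger_gap: 14.0
```

>>> {"name": "step_arm", "arguments": {
  "commands": [0,-0.008,0.0005,0,0,0,0,0,-0.007,0.0005,0,0,0,0,0,-0.006,0.0005,0,0,0,0,0,-0.004,0,0,0,0,0,0,-0.003,0,0,0,0,0]
}}

```text
clock: 6.78
eef_pos: [482.8, 45.8, 56.4]
eef_rot: [1.724, 1.569, 0.193]
wrist_force: [1.7, 2.0, 6.6]
finger_gap: 13.9
```

>>> {"name": "step_arm", "arguments": {
  "commands": [0,-0.003,0,0,0,0,0,0,-0.003,0,0,0,0,0,0,-0.003,0,0,0,0,0,0,-0.003,0,0,0,0,0,0,-0.002,0,0,0,0,0]
}}

```text
clock: 7.4
eef_pos: [471.0, 45.3, 56.5]
eef_rot: [1.607, 1.564, 0.076]
wrist_force: [23.9, 3.3, -10.3]
finger_gap: 13.8
```

The force rise shows the stop is reached, about 120 mm from the start. I'll relax, release and rise.

>>> {"name": "step_arm", "arguments": {
  "commands": [0,0.001,0,0,0,0,0,0,0,0,0,0,0,0.04,0,0,0,0,0,0,0.06,0,0,0,0,0,0,0.06,-0.02,0,0,0,0,0,0.07]
}}

```text
clock: 8.02
eef_pos: [468.5, 45.0, 75.0]
eef_rot: [-1.598, 1.568, -3.129]
wrist_force: [0.5, 0.4, -0.1]
finger_gap: 50.6
```

>>> {"name": "step_arm", "arguments": {
  "commands": [-0.05,0,0,0,0,0,0.094,-0.055,-0.01,0,0,0,0,0.094,-0.055,-0.01,0,0,0,0,0.094,-0.05,-0.01,0,0,0,0,0.094,0,0,0,0,0,0,0.094]
}}

```text
clock: 8.65
eef_pos: [440.0, 43.9, 289.2]
eef_rot: [1.545, 1.565, 0.014]
wrist_force: [0.6, 0.0, -0.7]
finger_gap: 93.9
```

```bash
python3 - <<'E'
from h import *
s=manip.read_state(); im=manip.camera("wrist"); cv2.imwrite("pics/w3.png",im[:,:,::-1]); print(s["eef_pos"],s["eef_rot"],s["finger_gap"],s["wrist_force"])
im2=manip.camera("top"); cv2.imwrite("pics/top1.png",im2[:,:,::-1])
for c in("wrist","top"):
  for t in ["roller_a"]:
    for d in manip.outline_of(t,c)[:8]:
        p=d["pixels"]; r,cc=np.nonzero(p); 
        print(c,round(d["score"],2),"rows",r.min(),r.max(),"cols",cc.min(),cc.max(),np.round(d["centre"]))
cv2.imwrite("pics/w3c.png",cv2.resize(im[40:240,170:490,::-1],None,fx=2.5,fy=2.5,interpolation=cv2.INTER_CUBIC))
E
```

```text
[440.04847316  43.8591326  289.18398492] [1.54549044 1.56456545 0.01444556] 93.8855883985373 [ 0.62896196  0.04837996 -0.68667345]
wrist 0.88 rows 24 66 cols 176 226 [ 44. 203.]
wrist 0.87 rows 133 174 cols 181 230 [155. 208.]
wrist 0.78 rows 0 33 cols 435 484 [  9. 458.]
wrist 0.68 rows 32 83 cols 344 394 [ 57. 370.]
wrist 0.61 rows 30 81 cols 258 308 [ 56. 281.]
top 0.93 rows 155 179 cols 262 284 [169. 268.]
top 0.89 rows 162 185 cols 350 373 [173. 358.]
top 0.84 rows 125 150 cols 401 424 [135. 410.]
top 0.77 rows 217 239 cols 267 289 [230. 279.]
top 0.68 rows 100 127 cols 228 253 [117. 243.]
top 0.59 rows 163 187 cols 309 331 [177. 322.]
top 0.55 rows 222 259 cols 204 240 [239. 222.]
```

View pics/w3c.png

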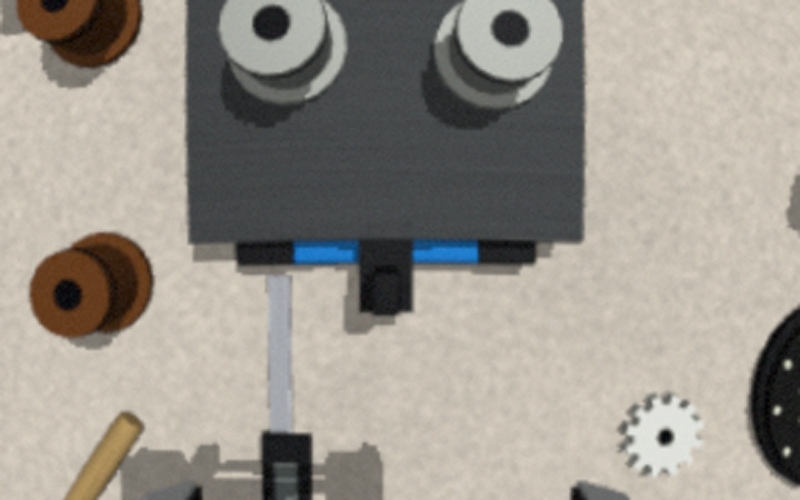

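The bed is out and both grey rollers are standing clear. Their hole centres are at wrist (278.4, 49.2) and (374.4, 51.2). I'll cross-check those in the top view.

```bash
python3 - <<'E'
from h import *
s=manip.read_state()
A=at_z("wrist",(278.4,49.2),110,s);B=at_z("wrist",(374.4,51.2),110,s);print(A,B)
for p in(A,B): print("top pred",proj("top",p), "mid pred", proj("top",p-[0,0,32]))
# bed front corners wrist
for px in((188,242),(583,242)): print(at_z("wrist",(170+px[0]/2.5,40+px[1]/2.5),45,s))
im=cv2.imread("pics/top1.png")
g=cv2.resize(im[140:200,290:390],None,fx=6,fy=6,interpolation=cv2.INTER_CUBIC); cv2.imwrite("pics/t1c.png",g)
# dark hole near the predictions
for p in(A,B):
    u,v=np.round(proj("top",p)).astype(int); w=im[v-6:v+7,u-6:u+7].mean(2); k=np.clip(90-w,0,None); yy,xx=np.mgrid[-6:7,-6:7]
    q=(u+(k*xx).sum()/k.sum(),v+(k*yy).sum()/k.sum()); print("hole",q,at_z("top",q,110))
plan([A[0]-0,A[1],200],np.pi/2+.042); plan([B[0],B[1],200],np.pi/2+.042)
print(at_z("top",(461,244),20))
for t in ("turntable_top","scanner"):
  for d in manip.outline_of(t,"top")[:2]:
    r,c=np.nonzero(d["pixels"]); print(t,d["score"],r.min(),r.max(),c.min(),c.max())
E
```

```text
[596.00949912 102.08134179 110.        ] [598.18793057  -6.54094254 110.        ]
top pred (np.float64(321.28033375351777), np.float64(173.14363118604476)) mid pred (np.float64(321.3452169864697), np.float64(175.2929127440284))
top pred (np.float64(364.0369970944202), np.float64(171.62336467538287)) mid pred (np.float64(362.93926991947745), np.float64(173.81386924211512))
[489.00079802 154.58139298  45.        ]
[497.67638883 -62.24200343  45.        ]
hole (np.float64(320.43567015847435), np.float64(171.42062852538277)) [600.48225263 104.15971644 110.        ]
hole (np.float64(363.7737529691211), np.float64(169.95902612826603)) [602.48708523  -5.98656213 110.        ]
shift now-axes [ 0.084   0.1592 -0.052 ] shift target-axes [ 0.0844  0.1592 -0.0516] turn [-0.1 -0.   0.1] pos [439.2  43.8 284.4] gap 93.9 F [ 0.54 -0.11  0.38] t 8.85 j6 1.55
shift now-axes [0.084  0.1571 0.0566] shift target-axes [0.0844 0.1568 0.057 ] turn [-0.1 -0.   0.1] pos [439.2  43.8 284.4] gap 93.9 F [ 0.54 -0.11  0.38] t 8.85 j6 1.55
[ 412.86660229 -270.31699204   20.        ]
turntable_top 0.76 173 269 434 499
turntable_top 0.3 161 186 350 373
scanner 0.73 173 270 434 499
```

View pics/t1c.png

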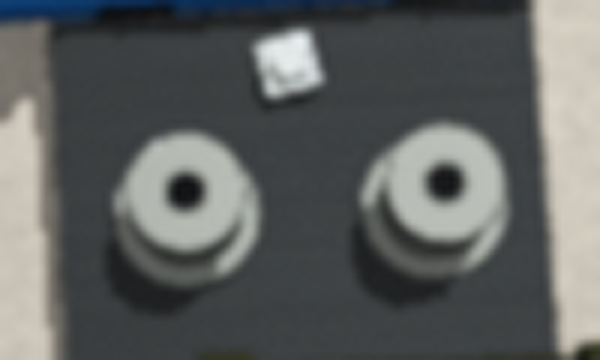

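Top view confirms: the holes are at crop (185,190) and (445,183) and the white print at (288,65), behind the rollers. The two cameras agree to about 4 mm, so I'll use L (599,103) and R (601,-6). Lifting L first.

>>> {"name": "step_arm", "arguments": {
  "commands": [0.01,0.054,-0.0175,0,0,0,0.094,0.01,0.054,-0.0175,0,0,0,0.094,0.01,0.054,-0.0175,0,0,0,0.094,0.05,0,0,0,0,0,0.094,0.05,0,0,0,0,0,0.094]
}}

```text
clock: 9.57
eef_pos: [599.2, 102.9, 152.8]
eef_rot: [-1.478, 1.569, -3.009]
wrist_force: [0.7, -0.6, -1.3]
finger_gap: 93.7
```

>>> {"name": "step_arm", "arguments": {
  "commands": [0,0,0,0,0,0,0.094]
}}

```text
clock: 9.7
eef_pos: [597.4, 102.5, 151.7]
eef_rot: [-1.5, 1.563, -3.031]
wrist_force: [0.1, -0.4, 0.0]
finger_gap: 94.3
```

```bash
python3 - <<'E'
from h import *
plan([599,103,66],np.pi/2+.042)
s=manip.read_state(); im=manip.camera("wrist"); cv2.imwrite("pics/w4.png",im[100:300,170:490,::-1].repeat(2,0).repeat(2,1))
for p in([599,103],[601,-6]): print([np.round(proj("wrist",[p[0]+a,p[1]+b,110],s),1) for a,b in((0,0),(-25,0),(25,0),(0,25),(0,-25))])
E
```

```text
shift now-axes [ 0.0857  0.0023 -0.0004] shift target-axes [ 0.0857  0.0016 -0.0004] turn [-0.1  0.   0.5] pos [597.4 102.5 151.7] gap 94.3 F [ 0.05 -0.36  0.02] t 9.7 j6 1.64
[array([323.8, 221.1]), array([322.5, 251. ]), array([325.1, 188.9]), array([290.8, 219.8]), array([356.7, 222.3])]
[array([458.5, 222.7]), array([453.1, 250.8]), array([463.3, 192.8]), array([430.4, 222. ]), array([484.3, 223.2])]
```

View pics/w4.png

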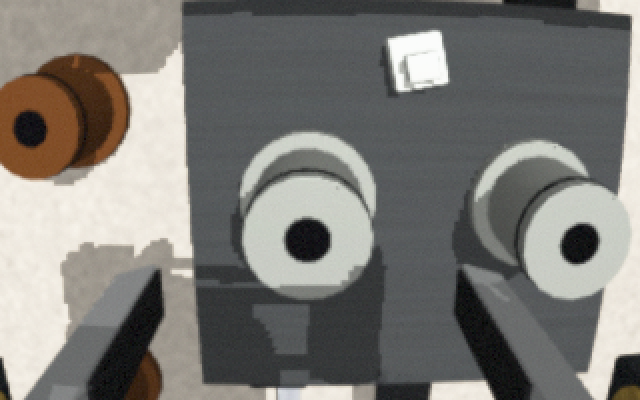

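L's hole is at (324,220) and R's at (460,221), within about 1.5 px of the predictions. Going down to grip L.

>>> {"name": "step_arm", "arguments": {
  "commands": [0.03,0.001,0,0,0,0,0.094,0.03,0.001,0,0,0,0,0.094,0.02,0,0,0,0,0,0.094,0.005,0,0,0,0,0,0.094,0,0,0,0,0,0,0.06],
  "squeeze": 15
}}

```text
clock: 10.38
eef_pos: [602.2, 102.9, 72.7]
eef_rot: [1.643, 1.569, 0.112]
wrist_force: [0.4, 0.9, 0.5]
finger_gap: 86.4
```

>>> {"name": "step_arm", "arguments": {
  "commands": [0,0,0,0,0,0,0.04,0,0,0,0,0,0,0.03,0,0,0,0,0,0,0.03,0,0,0,0,0,0,0.03,0,0,0,0,0,0,0.03]
}}

```text
clock: 11.0
eef_pos: [601.4, 102.8, 71.0]
eef_rot: [1.696, 1.571, 0.165]
wrist_force: [-0.4, 0.9, 1.9]
finger_gap: 49.6
```

```bash
python3 -c "
from h import *
plan([599,103,66],np.pi/2+.042)"
```

```text
shift now-axes [ 0.005  -0.0024 -0.0003] shift target-axes [ 0.005  -0.0024 -0.0003] turn [-0.1 -0.  -0. ] pos [601.4 102.8  71. ] gap 49.6 F [-0.43  0.86  1.87] t 11.0 j6 1.64
```

>>> {"name": "step_arm", "arguments": {
  "commands": [-0.006,0,0,0,0,0,0.03,-0.012,0,0,0,0,0,0.03,-0.014,0,0,0,0,0,0.03,-0.008,0,0,0,0,0,0.03,0,0,0,0,0,0,0.03]
}}

```text
clock: 11.62
eef_pos: [601.6, 102.9, 111.7]
eef_rot: [1.662, 1.569, 0.131]
wrist_force: [-0.9, 0.1, -2.3]
finger_gap: 49.8
```

>>> {"name": "step_arm", "arguments": {
  "commands": [0,0,0,0,0,0,0.03,0,0,0,0,0,0,0.03,0,0,0,0,0,0,0.03]
}}

```text
clock: 12.0
eef_pos: [601.2, 102.8, 110.5]
eef_rot: [-1.547, 1.57, -3.078]
wrist_force: [-0.3, -0.1, -3.0]
finger_gap: 49.8
```

```bash
cat > weigh.py <<'E'
from h import *
F=[]
for i in range(10):
    im=manip.camera("wrist"); F.append(np.r_[manip.read_state()["wrist_force"],manip.read_state()["effort"][1:3]])
print("F mean",np.mean(F,0).round(2),"sd",np.std(F,0).round(2)); plan([599,103,71],np.pi/2+.042)
E
python3 weigh.py
```

```text
F mean [-2.000e-02 -3.600e-01 -2.370e+00 -6.474e+01 -3.422e+01] sd [0.22 0.58 0.53 0.01 0.01]
shift now-axes [ 0.0398 -0.0023 -0.0003] shift target-axes [ 0.0398 -0.0023 -0.0003] turn [-0.1 -0.  -0. ] pos [601.3 102.8 110.8] gap 49.3 F [ 0.16 -0.03 -2.08] t 12.5 j6 1.64
```

L reads about 2.4 N, so it is probably the heavy one. I'll set it down and lift R.

>>> {"name": "step_arm", "arguments": {
  "commands": [0.014,0,0,0,0,0,0.03,0.014,0,0,0,0,0,0.03,0.007,0,0,0,0,0,0.03,0.0035,0,0,0,0,0,0.03,0.0015,0,0,0,0,0,0.03]
}}

```text
clock: 13.12
eef_pos: [601.4, 102.8, 71.0]
eef_rot: [1.447, 1.571, -0.084]
wrist_force: [-2.1, 0.0, 4.1]
finger_gap: 49.7
```

>>> {"name": "step_arm", "arguments": {
  "commands": [0,0,0,0,0,0,0.03,0,0,0,0,0,0,0.03]
}}

```text
clock: 13.38
eef_pos: [601.4, 102.8, 71.1]
eef_rot: [1.691, 1.57, 0.16]
wrist_force: [0.5, 0.3, -2.5]
finger_gap: 50.1
```

```bash
python3 weigh.py
```

```text
F mean [ -0.09   0.11  -0.58 -64.86 -32.24] sd [0.59 0.4  1.02 0.46 0.26]
shift now-axes [ 0.     -0.0024 -0.0003] shift target-axes [ 0.     -0.0024 -0.0003] turn [-0.1 -0.  -0. ] pos [601.4 102.8  71. ] gap 49.4 F [0.26 0.09 1.11] t 13.88 j6 1.64
```

>>> {"name": "step_arm", "arguments": {
  "commands": [0,0,0,0,0,0,0.07,0,0,0,0,0,0,0.094,0,0,0,0,0,0,0.094,0,0,0,0,0,0,0.094,-0.02,0,0,0,0,0,0.094]
}}

```text
clock: 14.5
eef_pos: [600.5, 102.7, 89.8]
eef_rot: [-1.501, 1.568, -3.032]
wrist_force: [-0.5, -0.4, -0.2]
finger_gap: 92.9
```

>>> {"name": "step_arm", "arguments": {
  "commands": [-0.03,0,0,0,0,0,0.094,-0.03,0,0,0,0,0,0.094,0,-0.002,0.055,0,0,0,0.094,0,-0.002,0.054,0,0,0,0.094,0,0,0,0,0,0,0.094]
}}

```text
clock: 15.12
eef_pos: [601.5, -9.3, 150.9]
eef_rot: [0.122, 1.57, -1.413]
wrist_force: [0.7, -0.2, 0.3]
finger_gap: 94.3
```

```bash
python3 - <<'E'
from h import *
plan([602,-6.5,71],np.pi/2+.042)
s=manip.read_state(); im=manip.camera("wrist"); cv2.imwrite("pics/w5.png",im[100:300,170:490,::-1].repeat(2,0).repeat(2,1))
for d in manip.outline_of("roller_a","wrist")[:5]:
    r,c=np.nonzero(d["pixels"]); print(round(d["score"],2),r.min(),r.max(),c.min(),c.max())
for p in([601,103],[602,-6.5]): print([np.round(proj("wrist",[p[0]+a,p[1]+b,110],s),1) for a,b in((0,0),(-25,0),(25,0),(0,25),(0,-25))])
g=im.mean(2)
for p in([601,103],[602,-6.5]):
    u,v=np.round(proj("wrist",[*p,110],s)).astype(int); w=g[v-15:v+16,u-15:u+16]; yy,xx=np.nonzero(w<50); print("hole",u-15+xx.mean(),v-15+yy.mean(),len(xx))
E
```

```text
shift now-axes [ 0.0799  0.0006 -0.0029] shift target-axes [ 0.0799  0.0006 -0.0028] turn [-0.4  0.  -0. ] pos [601.5  -9.3 150.9] gap 94.3 F [ 0.66 -0.2   0.26] t 15.12 j6 1.46
0.84 167 247 159 242
0.84 136 192 82 149
0.79 73 130 430 505
0.71 262 276 133 168
0.62 167 252 288 355
[array([185.1, 218.3]), array([188.3, 246.7]), array([182.5, 188.1]), array([159.1, 216.8]), array([213.3, 219.8])]
[array([320.6, 223.1]), array([319.6, 253.1]), array([321.7, 190.9]), array([287.6, 221.9]), array([353.6, 224.2])]
hole 185.06106870229007 219.31679389312978 262
hole 320.76704545454544 222.90625 352
```

L still stands, and R's hole is at (321,223) as predicted. Going down on R.

>>> {"name": "step_arm", "arguments": {
  "commands": [0.03,0,-0.002,0,0,0,0.094,0.03,0,0,0,0,0,0.094,0.016,0,0,0,0,0,0.094,0.004,0,0,0,0,0,0.094,0,0,0,0,0,0,0.06]
}}

```text
clock: 15.85
eef_pos: [602.0, -4.0, 71.6]
eef_rot: [1.492, 1.57, -0.039]
wrist_force: [0.3, 0.3, -0.2]
finger_gap: 86.9
```

>>> {"name": "step_arm", "arguments": {
  "commands": [0,0,0,0,0,0,0.04,0,0,0,0,0,0,0.03,0,0,0,0,0,0,0.03,0,0,0,0,0,0,0.03,0,0,0,0,0,0,0.03]
}}

```text
clock: 16.48
eef_pos: [601.6, -4.4, 71.1]
eef_rot: [1.173, 1.571, -0.358]
wrist_force: [-0.7, -0.3, 1.7]
finger_gap: 50.0
```

>>> {"name": "step_arm", "arguments": {
  "commands": [-0.006,0,0,0,0,0,0.03,-0.012,0,0,0,0,0,0.03,-0.014,0,0,0,0,0,0.03,-0.008,0,0,0,0,0,0.03,0,0,0,0,0,0,0.03]
}}

```text
clock: 17.1
eef_pos: [601.9, -4.3, 111.7]
eef_rot: [1.47, 1.569, -0.061]
wrist_force: [0.1, -0.0, -1.2]
finger_gap: 49.8
```

>>> {"name": "step_arm", "arguments": {
  "commands": [0,0,0,0,0,0,0.03,0,0,0,0,0,0,0.03,0,0,0,0,0,0,0.03]
}}

```text
clock: 17.48
eef_pos: [601.4, -4.3, 110.6]
eef_rot: [-1.644, 1.57, 3.108]
wrist_force: [-0.5, -0.5, -0.8]
finger_gap: 49.8
```

```bash
python3 weigh.py
```

```text
F mean [ 2.000e-02 -9.000e-02 -7.000e-01 -6.261e+01 -3.338e+01] sd [0.48 0.53 0.36 0.01 0.01]
shift now-axes [ 0.0399  0.0017 -0.1073] shift target-axes [ 0.0399  0.0019 -0.1073] turn [-0.1  0.  -0. ] pos [601.6  -4.3 110.9] gap 49.9 F [-0.46 -0.14 -0.67] t 17.98 j6 1.46
```

R reads 0.7 N and L reads 2.4 N, so L is the heavy one. I'll set R down and take L.

>>> {"name": "step_arm", "arguments": {
  "commands": [0.014,0,0,0,0,0,0.03,0.014,0,0,0,0,0,0.03,0.007,0,0,0,0,0,0.03,0.0035,0,0,0,0,0,0.03,0.0012,0,0,0,0,0,0.03]
}}

```text
clock: 18.6
eef_pos: [601.6, -4.3, 71.1]
eef_rot: [1.59, 1.571, 0.059]
wrist_force: [0.4, -0.4, -0.9]
finger_gap: 50.1
```

>>> {"name": "step_arm", "arguments": {
  "commands": [0,0,0,0,0,0,0.03,0,0,0,0,0,0,0.06,0,0,0,0,0,0,0.094,0,0,0,0,0,0,0.094,0,0,0,0,0,0,0.094]
}}

```text
clock: 19.23
eef_pos: [601.6, -4.3, 71.2]
eef_rot: [1.617, 1.571, 0.086]
wrist_force: [0.3, 0.0, -0.0]
finger_gap: 86.2
```

>>> {"name": "step_arm", "arguments": {
  "commands": [-0.02,0,0,0,0,0,0.094,-0.03,0,0,0,0,0,0.094,-0.03,0,0,0,0,0,0.094,0,0.002,-0.054,0,0,0,0.094,0,0.002,-0.053,0,0,0,0.094]
}}

```text
clock: 19.85
eef_pos: [601.3, 103.8, 151.6]
eef_rot: [1.7, 1.57, 0.168]
wrist_force: [-0.2, 0.9, -0.6]
finger_gap: 94.2
```

>>> {"name": "step_arm", "arguments": {
  "commands": [0,0,0,0,0,0,0.094,0,0,0,0,0,0,0.094]
}}

```text
clock: 20.1
eef_pos: [601.3, 102.5, 151.1]
eef_rot: [-0.676, 1.571, -2.206]
wrist_force: [-0.6, -0.6, -0.1]
finger_gap: 94.2
```

```bash
python3 - <<'E'
from h import *
plan([601.4,102.8,71],np.pi/2+.042)
s=manip.read_state(); g=manip.camera("wrist").mean(2)
for p in([601,103],[602,-4.4]):
    u,v=np.round(proj("wrist",[*p,110],s)).astype(int); w=g[v-15:v+16,u-15:u+16]; yy,xx=np.nonzero(w<50); q=(u-15+xx.mean(),v-15+yy.mean()); print((u,v),"hole",q,at_z("wrist",q,110,s).round(1),len(xx))
E
```

```text
shift now-axes [ 0.0801  0.0001 -0.0003] shift target-axes [ 0.0801  0.0001 -0.0003] turn [-0.1  0.   0. ] pos [601.3 102.5 151.1] gap 94.2 F [-0.61 -0.61 -0.09] t 20.1 j6 1.64
(np.int64(324), np.int64(224)) hole (np.float64(323.66184971098266), np.float64(225.121387283237)) [600.2 103.  110. ] 346
(np.int64(456), np.int64(227)) hole (np.float64(456.23846153846154), np.float64(226.41153846153847)) [602.2  -4.2 110. ] 260
```

Both rollers are standing where expected. Gripping L and lifting.

>>> {"name": "step_arm", "arguments": {
  "commands": [0.03,0,0,0,0,0,0.094,0.03,0,0,0,0,0,0.094,0.016,0,0,0,0,0,0.094,0.004,0,0,0,0,0,0.094,0,0,0,0,0,0,0.06],
  "squeeze": 22
}}

```text
clock: 20.78
eef_pos: [601.7, 102.5, 71.9]
eef_rot: [1.595, 1.57, 0.064]
wrist_force: [0.1, -0.5, 1.4]
finger_gap: 87.5
```

>>> {"name": "step_arm", "arguments": {
  "commands": [0,0,0,0,0,0,0.04,0,0,0,0,0,0,0.03,0,0,0,0,0,0,0.03,0,0,0,0,0,0,0.03,0,0,0,0,0,0,0.03]
}}

```text
clock: 21.4
eef_pos: [601.3, 102.8, 71.3]
eef_rot: [1.353, 1.571, -0.178]
wrist_force: [0.3, -0.9, 1.5]
finger_gap: 49.7
```

>>> {"name": "step_arm", "arguments": {
  "commands": [-0.006,0,0,0,0,0,0.03,-0.012,0,0,0,0,0,0.03,-0.014,0,0,0,0,0,0.03,-0.008,0,0,0,0,0,0.03,0,0,0,0,0,0,0.03]
}}

```text
clock: 22.02
eef_pos: [601.6, 102.9, 112.0]
eef_rot: [1.648, 1.569, 0.117]
wrist_force: [-0.6, 1.0, -2.8]
finger_gap: 49.6
```

>>> {"name": "step_arm", "arguments": {
  "commands": [0,0,0,0,0,0,0.03,0,0,0,0,0,0,0.03,0,0,0,0,0,0,0.03]
}}

```text
clock: 22.4
eef_pos: [601.2, 102.8, 110.9]
eef_rot: [-1.466, 1.57, -2.997]
wrist_force: [0.2, -0.1, -3.3]
finger_gap: 49.5
```

```bash
python3 weigh.py; python3 - <<'E'
from h import *
manip.camera("top"); manip.camera("scene")
for d in manip.outline_of("turntable_top","top")[:1]:
    p=d["pixels"].astype(np.uint8); r,c=np.nonzero(p); k=r>215; print("disc rows",r[k].max(),"cols",c[r>235].min(),c[r>235].max(), "col range", c[k].min(),c[k].max())
q=((c[k].min()+c[k].max())/2, r.max()-(c[k].max()-c[k].min())/2); print(q,at_z("top",q,20).round(1),at_z("top",(461,244),20).round(1))
T=at_z("top",(461,244),20)
print("disc top px pred",[np.round(proj("top",T+[a,b,0])) for a,b in((66,0),(-66,0),(0,66),(0,-66))])
E
```

```text
F mean [ -0.07  -0.22  -2.3  -64.73 -34.23] sd [0.62 0.39 0.37 0.01 0.01]
shift now-axes [ 0.0402 -0.0023 -0.0003] shift target-axes [ 0.0402 -0.0023 -0.0003] turn [-0.1 -0.   0. ] pos [601.3 102.8 111.2] gap 49.6 F [-1.17 -0.44 -2.2 ] t 22.9 j6 1.64
disc rows 270 cols 434 486 col range 434 486
(np.float64(460.0), np.float64(244.0)) [ 412.9 -267.6   20. ] [ 412.9 -270.3   20. ]
disc top px pred [array([460., 219.]), array([462., 269.]), array([436., 244.]), array([486., 244.])]
```

It is still heavy at 2.3 N. The turntable centre is at about (413,-269). Carrying it there.

>>> {"name": "step_arm", "arguments": {
  "commands": [-0.02,0,0,0,0,0,0.03,-0.03,0,0,0,0,0,0.03,-0.03,0,0,0,0,0,0.03,0,-0.0079,0.014,0,0,0,0.03,0,-0.0157,0.028,0,0,0,0.03]
}}

```text
clock: 23.68
eef_pos: [578.4, 59.2, 189.5]
eef_rot: [-1.537, 1.569, -3.067]
wrist_force: [-0.3, -0.4, -2.2]
finger_gap: 49.9
```

>>> {"name": "step_arm", "arguments": {
  "commands": [0,-0.0157,0.028,0,0,0,0.03,0,-0.0157,0.028,0,0,0,0.03,0,-0.0157,0.028,0,0,0,0.03,0,-0.0157,0.028,0,0,0,0.03,0,-0.0157,0.028,0,0,0,0.03]
}}

```text
clock: 24.3
eef_pos: [504.8, -84.5, 189.5]
eef_rot: [-1.78, 1.569, 2.972]
wrist_force: [0.4, 0.5, -1.7]
finger_gap: 49.3
```

>>> {"name": "step_arm", "arguments": {
  "commands": [0,-0.0157,0.028,0,0,0,0.03,0,-0.0157,0.028,0,0,0,0.03,0,-0.0157,0.028,0,0,0,0.03,0,-0.0157,0.028,0,0,0,0.03,0,-0.0157,0.028,0,0,0,0.03]
}}

```text
clock: 24.92
eef_pos: [431.8, -227.1, 189.6]
eef_rot: [-2.096, 1.569, 2.655]
wrist_force: [0.7, 1.0, -3.2]
finger_gap: 49.7
```

>>> {"name": "step_arm", "arguments": {
  "commands": [0,-0.0157,0.028,0,0,0,0.03,0,-0.0079,0.014,0,0,0,0.03,0.02,0,0,0,0,0,0.03,0.02,0,0,0,0,0,0.03,0.005,0,0,0,0,0,0.03]
}}

```text
clock: 25.55
eef_pos: [410.9, -268.4, 144.5]
eef_rot: [-2.278, 1.568, 2.474]
wrist_force: [0.5, -0.2, -1.7]
finger_gap: 49.7
```

>>> {"name": "step_arm", "arguments": {
  "commands": [0,0,0,0,0,0,0.03,0,0,0,0,0,0,0.03,0,0,0,0,0,0,0.03,0,0,0,0,0,0,0.03]
}}

```text
clock: 26.05
eef_pos: [411.8, -269.0, 146.4]
eef_rot: [0.962, 1.57, -0.569]
wrist_force: [0.1, -0.3, -2.7]
finger_gap: 49.5
```

```bash
python3 weigh.py; python3 - <<'E'
from h import *
plan([413,-269,146],np.pi/2+.042)
a=manip.camera("scene");b=manip.camera("top")
cv2.imwrite("pics/fin.png",np.vstack([a[120:320,100:500],b[80:300,220:620]])[:,:,::-1].repeat(1,0))
E
```

```text
F mean [  0.24  -0.2   -2.42 -47.9  -33.8 ] sd [0.69 0.27 0.47 0.02 0.02]
shift now-axes [ 0.0752  0.2019 -0.3643] shift target-axes [ 0.0752  0.2027 -0.3638] turn [-0.1 -0.  -0. ] pos [ 411.7 -269.   146.2] gap 49.6 F [ 0.68  0.15 -2.15] t 26.55 j6 0.88
shift now-axes [0.0002 0.0013 0.    ] shift target-axes [0.0002 0.0013 0.    ] turn [-0.1 -0.  -0. ] pos [ 411.7 -269.   146.2] gap 49.6 F [ 0.68  0.15 -2.15] t 26.55 j6 0.88
```

View pics/fin.png

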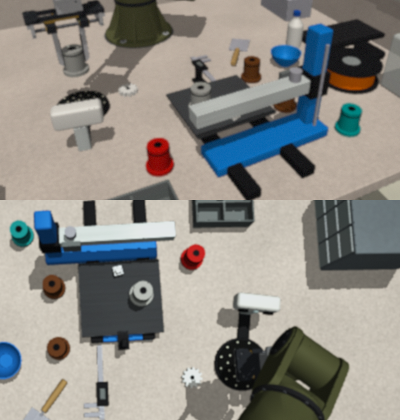

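The final picture shows one grey roller upright in the gripper over the black turntable (scene crop about (73,60)). The other is standing on the extended bed (top crop about (141,292)), with the white print behind it and the bystanders in place. Handing in.

```bash
python3 -c "
from cell import manip
print(manip.sign_off())"
```

```text
the job is handed in; nothing more can be done
None
```

The job is handed in at about 26.6 s of the 72 s limit. The heavier roller is held upright and still over the scanner's turntable, and the lighter one is standing on the bed. The sign-off reported no verdict.

- **Bed:** I pulled it by the tab until the force rose to 24 N at the stop. The tab moved about 120 mm, including the unknown starting offset, so I take it as fully out.
- **Weighing:** the left roller read 2.4 N and the right one 0.7 N. I lifted left, then right, then left again (2.3 N). I set each one down onto the bed before releasing it.
- **Final pose:** TCP at (411.7, -269.0, 146.2) mm, about 1.3 mm from my estimate of the turntable's axis. The roller's underside should be about 100 mm above the turntable. The fingers are at 49.6 mm on the 50 mm cylinder, and the load reads 2.4 N.
- **Last picture:** the lighter roller is upright on the extended bed, the test print is on the back part, and no bystander has visibly moved.
- **Disagreements:** the wrist and top cameras differed by about 4 mm on the rollers' positions, which the grasp tolerated. Single wrist-force readings scatter by about 0.5 N, so the weights are averages of 10 readings.

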